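# Feed a tub into the sanitising tunnel with the push stick

## Robot

A 6-joint arm with a two-finger parallel gripper is mounted at the origin on the work surface. World frame = base frame: x ahead of the robot, y to its left, z up, the work surface at z = 0. Lengths are in mm, angles in rad, forces in N, time in s.
With the tool pointing down it reaches from about 425 to 950 mm from the base axis. Payload 14.7 kg.
Tool frame: the origin (TCP) lies at the very end of the fingers, on their centre line; the grasp point (between the pads) lies 19 mm behind it; z points along the fingers, y is the direction in which the jaws open and shut (so a half turn about z gives the same grasp; the last joint's range is limited). The gripper opens to 85 mm and grips with 20 to 120 N. Pads are 22 mm wide; open, the fingers measure 114 mm over their backs; the gripper's body (76 mm by 85 mm) begins 54 mm behind the grasp point. The pads swing forward as they close: fully open they stand 13 mm farther back than shut.
Start: joints at [-1.209, 0.48, 1.596, -0, 1.065, -0.047], TCP at [258.395, -596.426, 202.197] pointing down, gripper open.
Joint ranges: [-2.75, 2.75], [-0.82, 2.05], [0.23, 2.67], [-1.56, 4.7], [0.09, 2.69], [-2.92, 2.92]. Speed limits (rad/s): [1.89, 1.89, 2.39, 3.01, 3.01, 3.01].

## Interface

Orientations are given as a unit quaternion [w, x, y, z].
In Python, from bench import * gives the robot as it stands. The module is installed in compiled form; this text tells all that it offers.
- The arm moves only by the tool drive_tool, never from a script. Its argument "rows" is a list that holds one entry, the list of rows, each a list of 4 numbers: the shift along the tool's x, y, z in m, then the turn about the tool's z in degrees. In form: [[[dx, dy, dz, turn], ...]]. A call has 1 to 5 rows; each row shifts and turns the commanded pose from where the row before left it, along the tool's axes as they then stand; what a row does not reach is not made up. A row lasts 1/10 s, in which the tool goes at most 50 mm and 8.59 degrees, less where a joint would pass 70% of its speed; a pose out of reach is approached as far as the arm can. A call is refused whole if a number of a shift passes 0.05 or a number of a turn 8.59, either way. A call with a gripper value outside its range is refused whole. "claw" is the finger opening in m, from 0 to 0.0854, set as the call begins (left out, the last holds). The fingers move at their own pace and stop on an object; the grip force is fixed at half the most. Time passes only in rows, so rows that do not move let the fingers close. It gives the time, the measured TCP pose, the force and the opening at its end, in the units of the state.
- state(): the state, without advancing time (a new reading comes with each control period).
- camera(name): name is "scene" or "top" or "wrist"; returns (picture, depth): 420x560x3 uint8, blue, green, red; 420x560 float32, mm along the optical axis (not along the pixel's ray), 0 where there is no reading.
- calibration(name): a dict with "camera_matrix" (3x3 intrinsics, pixels), "rvec" (rotation vector, rad) and "tvec" (3), from world to camera coordinates, as OpenCV has them; the wrist camera has in their place "tool_from_camera" (4x4, takes a point from camera to tool coordinates, whose origin is the TCP and whose axes are the flange's). Camera axes: x right, y down, z forward; pixel columns grow to the right and rows downward; lengths in mm; the calibration is good to about 2 mm. A picture is of the moment at which its call begins: read the wrist's pose just before it. calibration takes no time and is no camera call.
- job_done(): hands the job in, once; it reports no verdict.
The state is a dict: "clock": time; "joint_pos": joint angles; "qvel": joint speeds; "joint_torque": joint torques, N m; "position": TCP position; "eef_rot": TCP orientation; "wrist_force": force on the tool from outside, world axes, zero at the start; "wrist_torque": the same for the moment, N m; "width": finger opening in mm.
Only numpy, scipy, OpenCV 4.12 (cv2) and the standard library are available. Lean on these libraries where they do the work, as an engineer would, in place of code of your own. Each camera call takes 0.05 s, during which the arm holds its last target.

## Task

With the push stick, push the lidded tub on the tunnel's loading deck in through the sprung flap until you feel it come up firmly against the tub already standing inside, without ramming that one and without your fingers touching the tub. Then draw the stick out so that the flap falls shut, and stand the stick upright back on the bench, off the deck, leaving the other things where they are.

Things in the scene. Friction and masses are not known exactly. Their poses are not given: they have to be found in the camera images.
- tunnel: Benchtop sanitising tunnel, fixed: open flat loading deck 130 mm wide, then a closed white box that cannot be seen into. Origin on the bench, on the lane's centre line, right under the flap; x = direction of travel, into the box; z up. Deck top 20 mm above the bench, from x = -290 mm on; box from x = 0 to 304 mm, roof 100 mm above the bench (150 mm from x = 90 mm on).
- flap (a joint): Sprung flap hung from the top of the mouth, 62 mm above the deck, its smooth edge 4 mm above it. Rad: 0 shut, grows as it swings inward (to 1.55); never outward. Pushing the tub in takes up to 7 N. Lying on the lid its edge is 54 mm past the mouth; once the tub's rear passes that, it drops onto the stick's bar (edge 32 mm in) with a brief jolt of a few N; with the stick out, shut.
- row: Tub already inside, with the rubber buffer behind it. The pose given is the fixed end piece's (origin and axes as the tunnel's), NOT that tub's: its depth is unmeasured and differs each time. Its near face is 140 to 190 mm past the mouth, so the pushed tub's rear ends 60 to 110 mm in. It gives about 1 mm per 4 N, at most 10 mm. Firm is over 2 N; 15 N is ramming.
- tub: The lidded tub to send in, white with a grey lid, 80 mm long (x) x 62 mm wide (y) x 40 mm high, 0.2 to 0.45 kg, standing on the loading deck between the guide rails. Origin at the centre of its underside; x points (nearly) along the direction of travel.
- stick: Push stick: flat steel foot bar 175 mm long (x from -80 to +95 mm), 30 mm wide, 14 mm high, with an upright black handle 28 mm (x) x 24 mm (y), centred at x = -60 mm, its top 96 mm above the underside. Origin on the underside; x points to the nose. Starts, and must end, standing on its bar on the bench. 0.22 kg.
- stick_grip (a point): On the stick's handle, its middle in x and y, 76 mm above the underside: where to grip it across its 24 mm (y).
- stick_nose (a point): Centre of the stick's flat nose face, 7 mm above the underside, 155 mm ahead of the handle's middle.
- next_tub: Another lidded tub of the same size, on the bench. To be left alone. Origin at the centre of its underside.
- bowl: Steel bowl, 124 mm across, 50 mm high, on the bench. To be left alone. Origin at the centre of its underside.
- pepper: Red pepper lying on the bench, about 70 mm long, 44 mm thick. To be left alone. Origin under its middle.
- mouth (a point): Middle of the box's mouth (72 mm wide) at deck level, under the flap; axes as the tunnel's. Two round guide rails on the deck lead to it: tops 16 mm above the deck, 69 mm apart between their inner faces from x = -135 mm to the mouth, flaring to 88 mm apart at x = -165 mm.
Not all that is in view belongs to the job. What is shaped like the stick but blue is not meant.

How it is judged:
By the outcome, as a careful person would: the job done as asked, in the order asked, and still so for the second after the job is handed in, with the robot touching nothing.
It also fails if it takes over 64 s, if anything falls off the work surface, if the arm or the gripper's body presses on something with over 40 N, if the wrist force passes 120 N, or if a joint passes its speed limit or range.

## Working session

There is one attempt and no reset: what is moved stays moved. The work goes in short steps, Python scripts to look and compute and a tool call to move; the robot and the scene stay as the last step left them, time stands still between calls to the robot, and variables do not carry over. Pictures are saved under pics/ and viewed, and the job is handed in when it is done.

Besides the shell and the picture viewer there is one more tool, called after "Emit:" by a JSON object that holds its "fn" and its "kwargs". drive_tool: Moves the arm, as the interface text tells. Its arguments: {"type":"object","properties":{"rows":{"type":"array"},"claw":{"type":"number"}},"required":["rows"]}

```bash
mkdir -p pics
python3 - <<'E'
from bench import *
import cv2,numpy as np
print(state())
for n in ("scene","top"):
    p,d=camera(n); cv2.imwrite(f"pics/{n}0.png",p); np.save(f"pics/{n}0.npy",d); c=calibration(n); print(n,c); np.savez(f"pics/{n}_cal.npz",**c)
print(calibration("wrist"))
E
```

```text
{'clock': 0.0, 'joint_pos': array([-1.20861264e+00,  4.80862214e-01,  1.59690236e+00, -3.67425955e-05,
        1.06507107e+00, -4.66025027e-02]), 'qvel': array([-6.19285320e-04,  1.19996692e-03,  4.86111836e-06,  8.31245694e-04,
        3.01418966e-04,  2.43813034e-07]), 'joint_torque': array([ 2.25152959e-03, -9.50613570e+01, -4.30181587e+01, -4.34349568e-05,
        1.18795884e-02,  1.50537971e-06]), 'position': array([ 258.2150354 , -596.00934657,  201.54207684]), 'eef_rot': array([-6.11247000e-04,  9.79182352e-01,  2.02981613e-01, -1.13525747e-04]), 'wrist_force': array([ 0.46938884,  0.11130374, -0.2314228 ]), 'wrist_torque': array([-0.06205376, -0.02587956,  0.02539291]), 'width': 85.41049825422604}
scene {'camera_matrix': array([[470.25689374,   0.        , 280.92784887],
       [  0.        , 470.25689374, 212.95789025],
       [  0.        ,   0.        ,   1.        ]]), 'rvec': array([ 0.73268647,  2.57810274, -1.17662394]), 'tvec': array([ 563.06016351,  -52.65017214, 1169.97703335])}
top {'camera_matrix': array([[436.77305781,   0.        , 279.506291  ],
       [  0.        , 436.77305781, 211.3631167 ],
       [  0.        ,   0.        ,   1.        ]]), 'rvec': array([ 2.12348582, -2.13267652,  0.22527974]), 'tvec': array([-164.20799983,  561.98780184,  840.68138988])}
{'camera_matrix': array([[294.35717207,   0.        , 279.0241101 ],
       [  0.        , 294.35717207, 205.42279038],
       [  0.        ,   0.        ,   1.        ]]), 'tool_from_camera': array([[-1.38064881e-03, -9.45720219e-01, -3.24979016e-01,
         8.33773998e+01],
       [ 9.99998899e-01, -1.48234256e-03,  6.53397260e-05,
        -6.74400139e-01],
       [-5.43523327e-04, -3.24978568e-01,  9.45721225e-01,
        -1.71581073e+02],
       [ 0.00000000e+00,  0.00000000e+00,  0.00000000e+00,
         1.00000000e+00]])}
```

View pics/scene0.png

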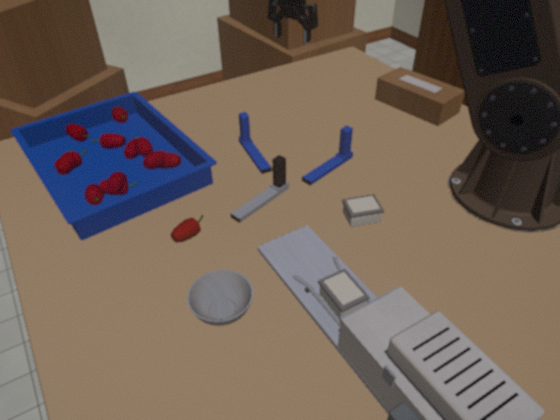

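View pics/top0.png

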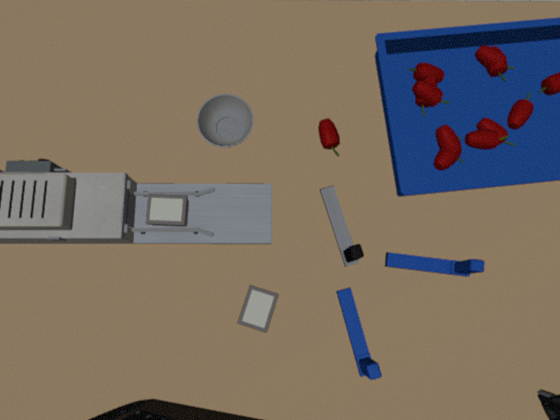

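The scene holds three stick-shaped things. Two are blue decoys, at top (435,264) and (358,335). The third has a grey bar and black handle, at top (340,225) with its handle at (354,253), and is the one I want. The tub is at top (166,210) on the deck, next_tub at (258,309), the bowl at (226,121) and the pepper at (329,133). The tunnel mouth is near (128,210).

```bash
cat > h.py <<'E'
import cv2,numpy as np
from scipy.spatial.transform import Rotation as R
def cal(n):
    c=np.load(f"pics/{n}_cal.npz"); return c["camera_matrix"],cv2.Rodrigues(c["rvec"])[0],c["tvec"]
def cloud(n,d):
    K,Rm,t=cal(n); v,u=np.mgrid[:d.shape[0],:d.shape[1]]
    P=np.stack([(u-K[0,2])/K[0,0]*d,(v-K[1,2])/K[1,1]*d,d],-1)
    return (P-t.reshape(3))@Rm
def mrect(P,m):
    q=P[m][:,:2].astype(np.float32); (c,s,a)=cv2.minAreaRect(q); return c,s,a,len(q),np.median(P[m][:,2])
E
python3 - <<'E'
from h import *
p=cv2.imread("pics/top0.png"); d=np.load("pics/top0.npy"); P=cloud("top",d)
for n,(u,v) in dict(bench=(300,380),bench2=(300,50),deck=(240,210),tub=(166,210),stickbar=(336,212),handle=(354,254),roof=(105,210),roof2=(40,210),next=(258,309),deckFR=(270,185),deckFL=(270,241),mouthR=(127,176),mouthL=(127,236)).items(): print(n,P[v,u].round(1))
cv2.imwrite("pics/crop1.png",cv2.resize(p[170:280,300:400],None,fx=5,fy=5,interpolation=cv2.INTER_CUBIC))
cv2.imwrite("pics/crop2.png",cv2.resize(p[165:255,100:290],None,fx=4,fy=4,interpolation=cv2.INTER_CUBIC))
def box(u0,v0,u1,v1,z0,z1):
    m=np.zeros(d.shape,bool); m[v0:v1,u0:u1]=True; return m&(P[...,2]>z0)&(P[...,2]<z1)&(d>0)
print("bar",mrect(P,box(315,180,372,272,8,20)))
print("handle",mrect(P,box(330,230,372,272,85,105)))
print("tub",mrect(P,box(140,190,195,230,50,70)))
print("roof",mrect(P,box(60,165,140,245,92,108)))
print("next",mrect(P,box(230,280,285,340,33,50)))
print("deck",mrect(P,box(215,180,290,250,12,26)))
E
```

```text
bench [ 223.2 -207.1    1.1]
bench2 [ 957.5 -218.1    2.8]
deck [571.2 -83.1  21.3]
tub [563.8  64.4  60.2]
stickbar [ 568.7 -289.9    9.1]
handle [ 469.3 -309.    96. ]
roof [556.6 172.9  98.3]
roof2 [546.8 271.  148.5]
next [ 365.5 -122.7   40.3]
deckFR [ 626.9 -147.1   18.2]
deckFL [ 504.6 -146.9   20.8]
mouthR [627.  137.2  90.7]
mouthL [510.9 140.3  59.3]
bar ((539.6796264648438, -294.7152404785156), (175.27268981933594, 30.888813018798828), 16.485410690307617, 978, np.float64(14.116612660252802))
handle ((474.690673828125, -313.8638916015625), (28.060091018676758, 24.385433197021484), 15.841691970825195, 184, np.float64(95.33129758546877))
tub ((565.7605590820312, 64.7157211303711), (80.51325988769531, 62.062984466552734), 87.41078186035156, 1190, np.float64(59.00573165086721))
roof ((567.8792114257812, 200.07015991210938), (135.96157836914062, 129.5384979248047), 1.4540332555770874, 3525, np.float64(99.46222693125864))
next ((366.79632568359375, -122.06185913085938), (61.950592041015625, 80.00359344482422), 71.75605773925781, 1259, np.float64(39.191332092602295))
deck ((565.178466796875, -88.52658081054688), (121.22429656982422, 129.2923126220703), 89.87861633300781, 3397, np.float64(19.84430984057884))
```

Run:
```python
from h import *
d=np.load("pics/scene0.npy");P=cloud("scene",d)
for n,(u,v) in dict(bar=(262,203),handletop=(279,159),tub=(343,288),deck=(285,255),bench=(230,250),roof=(390,310)).items(): print(n,P[v,u].round(1))
```

```text
bar [ 543.7 -277.4    9.8]
handletop [ 478.  -304.3   97.8]
tub [566.9  68.5  60.7]
deck [593.  -92.7  20.2]
bench [ 677.2 -185.1    0.8]
roof [551.6 171.8  99.9]
```

View pics/crop1.png

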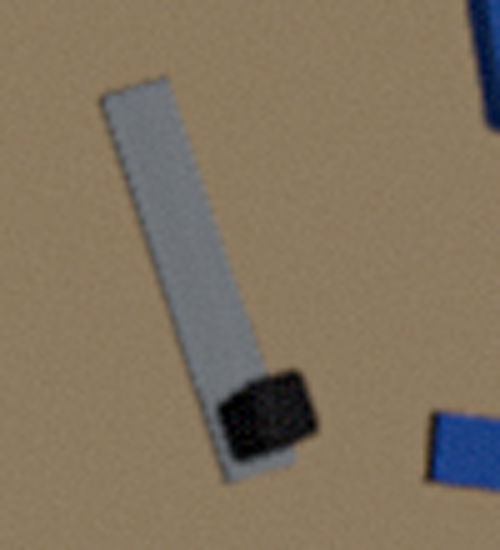

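View pics/crop2.png

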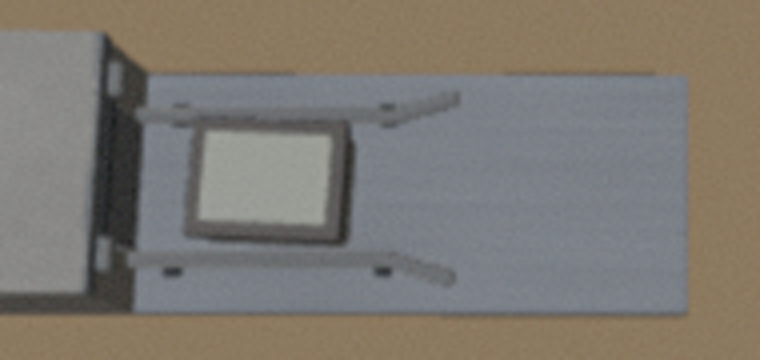

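Run:
```python
from h import *
d=np.load("pics/top0.npy"); P=cloud("top",d)
p=cv2.imread("pics/top0.png")
# deck edges: for columns in deck; fit lines of side edges and roof sides
def edges(u0,u1,z0,z1,vr):
    A=[];B=[]
    for u in range(u0,u1,2):
        z=P[vr[0]:vr[1],u,2]; i=np.where((z>z0)&(z<z1))[0]
        if len(i)<10: continue
        A.append(P[vr[0]+i[0],u,:2]);B.append(P[vr[0]+i[-1],u,:2])
    for X in (A,B):
        X=np.array(X); f=np.polyfit(X[:,1],X[:,0],1); print("x=%.4f*y+%.1f"%tuple(f), X[:,1].min(),X[:,1].max(), np.std(X[:,0]-np.polyval(f,X[:,1])))
print("deck");edges(220,265,15,25,(170,255))
print("roof");edges(78,124,92,106,(160,250))
print("rails");edges(140,146,30,40,(170,255));
for v in (180,200,210,220,230): 
    r=P[v]; print(v,[(u,r[u].round(0).tolist()) for u in range(120,136,2)])
r=[(v,P[v,205].round(1).tolist()) for v in range(180,245,2)]
for v in range(184,242): 
    print(v,P[v,170].round(1),P[v,190].round(1),P[v,140].round(1)) if v%1==0 else 0
print("deck end", [P[v,265:275,1].round(1).tolist()+P[v,265:275,2].round(0).tolist() for v in (195,225)])
```

```text
deck
x=0.0024*y+628.8 -134.1668973233824 -39.19423805892955 0.36708159106855365
x=0.0033*y+501.2 -134.1970008136904 -41.663127283673816 0.17093623642694972
roof
x=0.0006*y+630.5 144.62464669567606 230.18959986047562 0.39462038651389236
x=0.0045*y+501.2 138.45034583490641 220.86418082350187 0.19044049996164125
railsTraceback (most recent call last):
  File "<stdin>", line 15, in <module>
  File "<stdin>", line 12, in edges
IndexError: too many indices for array: array is 1-dimensional, but 2 were indexed
```

The crop confirms the black-handled stick: handle at about (354,253) and nose at (322,190). The second crop shows the tub slightly skewed between the rails, with its rear clear. The lane runs along world +y at x≈565, with the mouth at y≈143. Next is a planner that works out the move numbers.

```bash
cat >> h.py <<'E'
def psi_of(q):
    M=R.from_quat([q[1],q[2],q[3],q[0]]).as_matrix(); return np.degrees(np.arctan2(M[1,0],M[0,0])),M
def plan(s,tgt,psi,n):
    p0,M=psi_of(s["eef_rot"]); p=np.array(s["position"]); D=np.array(tgt)-p
    print("now",p.round(1),"psi",round(p0,2),"tilt",np.degrees(np.arccos(-M[2,2])).round(2),"D",D.round(1),"dpsi",round(psi-p0,2))
    t=-(psi-p0)/n
    a=p0
    for i in range(n):
        ca,sa=np.cos(np.radians(a)),np.sin(np.radians(a)); d=D/n/1000
        print([round(d[0]*ca+d[1]*sa,4),round(d[0]*sa-d[1]*ca,4),round(-d[2],4),round(t,2)]); a-=t
E
python3 - <<'E'
from bench import *
from h import *
plan(state(),(474.7,-313.9,150),16.4,10)
E
```

```text
now [ 258.3 -596.1  201.6] psi 23.42 tilt 0.06 D [216.4 282.2 -51.6] dpsi -7.02
[np.float64(0.0311), np.float64(-0.0173), np.float64(0.0052), np.float64(0.7)]
[np.float64(0.0309), np.float64(-0.0177), np.float64(0.0052), np.float64(0.7)]
[np.float64(0.0306), np.float64(-0.018), np.float64(0.0052), np.float64(0.7)]
[np.float64(0.0304), np.float64(-0.0184), np.float64(0.0052), np.float64(0.7)]
[np.float64(0.0302), np.float64(-0.0188), np.float64(0.0052), np.float64(0.7)]
[np.float64(0.03), np.float64(-0.0192), np.float64(0.0052), np.float64(0.7)]
[np.float64(0.0297), np.float64(-0.0195), np.float64(0.0052), np.float64(0.7)]
[np.float64(0.0295), np.float64(-0.0199), np.float64(0.0052), np.float64(0.7)]
[np.float64(0.0292), np.float64(-0.0202), np.float64(0.0052), np.float64(0.7)]
[np.float64(0.029), np.float64(-0.0206), np.float64(0.0052), np.float64(0.7)]
```

Emit:
{"fn": "drive_tool", "kwargs": {"rows": [[[0.031, -0.017, 0.005, 0.7], [0.031, -0.018, 0.005, 0.7], [0.031, -0.018, 0.005, 0.7], [0.03, -0.018, 0.005, 0.7], [0.03, -0.019, 0.005, 0.7]]], "claw": 0.06}}

```text
clock: 0.6
position: [367.0, -454.3, 176.8]
eef_rot: [-0.0, 0.985, 0.173, -0.0]
wrist_force: [0.1, -0.6, -0.4]
width: 60.1
```

Emit:
{"fn": "drive_tool", "kwargs": {"rows": [[[0.03, -0.019, 0.005, 0.7], [0.03, -0.019, 0.005, 0.7], [0.03, -0.02, 0.005, 0.7], [0.015, -0.01, 0.003, 0.7], [0, 0, 0, 0]]]}}

```text
clock: 1.1
position: [444.5, -354.9, 158.6]
eef_rot: [-0.001, 0.989, 0.15, -0.0]
wrist_force: [-0.8, -0.8, 0.2]
width: 60.2
```

Run:
```python
from bench import *
from h import *
s=state()
plan(s,(474.7,-313.9,130),16.4,2)
c=calibration("wrist"); p,d=camera("wrist"); cv2.imwrite("pics/w1.png",p)
K=c["camera_matrix"]; T=c["tool_from_camera"]
M=psi_of(s["eef_rot"])[1]
v,u=np.mgrid[:420,:560]; C=np.stack([(u-K[0,2])/K[0,0]*d,(v-K[1,2])/K[1,1]*d,d],-1)
W=(C@T[:3,:3].T+T[:3,3])@M.T+s["position"]
lo=np.hypot(W[...,0]-475,W[...,1]+314)<45
for z0,z1 in((85,105),):
    print(mrect(W,lo&(W[...,2]>z0)&(W[...,2]<z1)&(d>0)))
m=(np.hypot(W[...,0]-540,W[...,1]+295)<110)&(W[...,2]>9)&(W[...,2]<20)&(d>0); print(mrect(W,m))
```

```text
now [ 444.5 -354.9  158.6] psi 17.25 tilt 0.08 D [ 30.2  41.  -28.6] dpsi -0.85
[np.float64(0.0205), np.float64(-0.0151), np.float64(0.0143), np.float64(0.42)]
[np.float64(0.0204), np.float64(-0.0152), np.float64(0.0143), np.float64(0.42)]
((474.3482666015625, -312.77557373046875), (28.310928344726562, 24.077003479003906), 16.617069244384766, 1038, np.float64(95.43144961373716))
((528.9879760742188, -296.67340087890625), (152.31590270996094, 30.11237907409668), 16.333566665649414, 4252, np.float64(13.896024885091549))
```

View pics/w1.png

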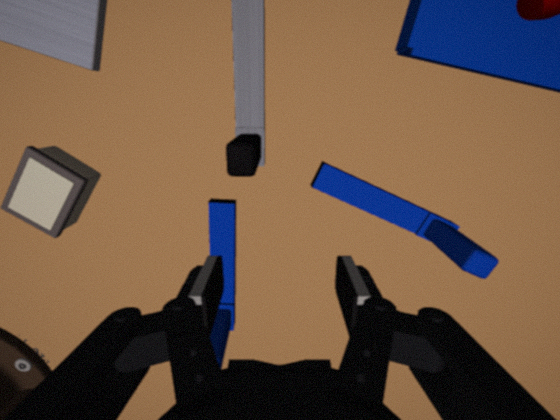

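The wrist view shows the black handle at (243,155) on the grey bar, and the measurements agree to about 1 mm. The handle is at (474.5,-313.3) with yaw 16.5°.

Emit:
{"fn": "drive_tool", "kwargs": {"rows": [[[0.02, -0.015, 0.014, 0.4], [0.02, -0.015, 0.014, 0.4], [0, 0, 0, 0]]]}}

```text
clock: 1.45
position: [472.9, -315.3, 129.7]
eef_rot: [-0.001, 0.99, 0.142, -0.001]
wrist_force: [-0.6, 0.2, 0.8]
width: 59.7
```

Run:
```python
from bench import *
from h import *
plan(state(),(474.5,-313.3,58),16.5,4)
```

```text
now [ 472.9 -315.3  129.7] psi 16.37 tilt 0.14 D [  1.6   2.  -71.7] dpsi 0.13
[np.float64(0.0005), np.float64(-0.0004), np.float64(0.0179), np.float64(-0.03)]
[np.float64(0.0005), np.float64(-0.0004), np.float64(0.0179), np.float64(-0.03)]
[np.float64(0.0005), np.float64(-0.0004), np.float64(0.0179), np.float64(-0.03)]
[np.float64(0.0005), np.float64(-0.0004), np.float64(0.0179), np.float64(-0.03)]
```

Emit:
{"fn": "drive_tool", "kwargs": {"rows": [[[0.001, -0.001, 0.02, 0], [0.001, -0.001, 0.02, 0], [0, 0, 0.02, 0], [0, 0, 0.012, 0], [0, 0, 0, 0]]]}}

```text
clock: 1.95
position: [473.3, -314.6, 58.0]
eef_rot: [-0.001, 0.99, 0.142, -0.001]
wrist_force: [0.3, 0.7, 0.2]
width: 60.1
```

Emit:
{"fn": "drive_tool", "kwargs": {"rows": [[[0, 0, 0, 0], [0, 0, 0, 0], [0, 0, 0, 0], [0, 0, 0, 0], [0, 0, 0, 0]]], "claw": 0.0}}

```text
clock: 2.45
position: [474.9, -314.7, 60.4]
eef_rot: [0.001, 0.99, 0.142, 0.0]
wrist_force: [-3.3, -0.7, 8.4]
width: 22.0
```

Emit:
{"fn": "drive_tool", "kwargs": {"rows": [[[0, 0, 0, 0], [0, 0, 0, 0], [0, 0, 0, 0]]]}}

```text
clock: 2.75
position: [474.9, -314.6, 60.4]
eef_rot: [0.001, 0.99, 0.142, 0.0]
wrist_force: [-2.4, -0.3, 7.1]
width: 21.9
```

Emit:
{"fn": "drive_tool", "kwargs": {"rows": [[[0, 0, -0.01, 0], [0, 0, -0.03, 0], [0, 0, -0.03, 0], [0, 0, -0.02, 0], [0, 0, 0, 0]]]}}

```text
clock: 3.25
position: [476.1, -315.4, 152.8]
eef_rot: [0.002, 0.99, 0.142, 0.002]
wrist_force: [1.1, -0.7, -2.1]
width: 21.6
```

Run:
```python
from bench import *
from h import *
print(state()["wrist_force"],state()["wrist_torque"])
plan(state(),(565.2,-152,150),90,14)
```

```text
[ 1.05165142 -0.74746028 -2.10494423] [-0.02086922  0.10161222 -0.04655861]
now [ 476.1 -315.4  152.8] psi 16.33 tilt 0.31 D [ 89.1 163.4  -2.8] dpsi 73.67
[np.float64(0.0094), np.float64(-0.0094), np.float64(0.0002), np.float64(-5.26)]
[np.float64(0.0102), np.float64(-0.0085), np.float64(0.0002), np.float64(-5.26)]
[np.float64(0.011), np.float64(-0.0075), np.float64(0.0002), np.float64(-5.26)]
[np.float64(0.0116), np.float64(-0.0065), np.float64(0.0002), np.float64(-5.26)]
[np.float64(0.0121), np.float64(-0.0054), np.float64(0.0002), np.float64(-5.26)]
[np.float64(0.0126), np.float64(-0.0043), np.float64(0.0002), np.float64(-5.26)]
[np.float64(0.0129), np.float64(-0.0031), np.float64(0.0002), np.float64(-5.26)]
[np.float64(0.0132), np.float64(-0.0019), np.float64(0.0002), np.float64(-5.26)]
[np.float64(0.0133), np.float64(-0.0007), np.float64(0.0002), np.float64(-5.26)]
[np.float64(0.0133), np.float64(0.0005), np.float64(0.0002), np.float64(-5.26)]
[np.float64(0.0132), np.float64(0.0017), np.float64(0.0002), np.float64(-5.26)]
[np.float64(0.013), np.float64(0.0029), np.float64(0.0002), np.float64(-5.26)]
[np.float64(0.0126), np.float64(0.0041), np.float64(0.0002), np.float64(-5.26)]
[np.float64(0.0122), np.float64(0.0053), np.float64(0.0002), np.float64(-5.26)]
```

Emit:
{"fn": "drive_tool", "kwargs": {"rows": [[[0.009, -0.009, 0, -3], [0.01, -0.009, 0, -5.3], [0.011, -0.008, 0, -5.3], [0.012, -0.007, 0, -5.3], [0.012, -0.005, 0, -5.3]]]}}

```text
clock: 3.75
position: [507.3, -255.6, 148.6]
eef_rot: [-0.0, 0.937, 0.348, -0.0]
wrist_force: [-0.8, 0.4, -2.4]
width: 21.9
```

Emit:
{"fn": "drive_tool", "kwargs": {"rows": [[[0.012, -0.004, 0, -5.3], [0.013, -0.003, 0, -5.3], [0.013, -0.002, 0, -5.3], [0.013, -0.001, 0, -5.3], [0.013, 0.001, 0, -5.3]]]}}

```text
clock: 4.25
position: [540.7, -199.7, 148.6]
eef_rot: [-0.0, 0.833, 0.554, -0.0]
wrist_force: [-0.5, 0.2, -1.2]
width: 22.3
```

Emit:
{"fn": "drive_tool", "kwargs": {"rows": [[[0.013, 0.002, 0, -5.3], [0.013, 0.003, 0, -5.3], [0.012, 0.004, 0, -5.3], [0.006, 0.003, 0, -4], [0, 0, 0, 0]]]}}

```text
clock: 4.75
position: [564.9, -160.4, 148.6]
eef_rot: [-0.0, 0.725, 0.689, -0.0]
wrist_force: [1.4, 0.2, -2.3]
width: 21.6
```

Run:
```python
from bench import *
from h import *
s=state()
plan(s,(565.2,-160,150),90,2)
p,d=camera("top"); cv2.imwrite("pics/top2.png",p); np.save("pics/top2.npy",d)
s=state();c=calibration("wrist"); p,d=camera("wrist"); cv2.imwrite("pics/w2.png",p)
K=c["camera_matrix"]; T=c["tool_from_camera"]
M=psi_of(s["eef_rot"])[1]
v,u=np.mgrid[:420,:560]; C=np.stack([(u-K[0,2])/K[0,0]*d,(v-K[1,2])/K[1,1]*d,d],-1)
W=(C@T[:3,:3].T+T[:3,3])@M.T+s["position"]; np.savez("pics/w2.npz",W=W,d=d)
```

```text
now [ 564.9 -160.4  148.6] psi 87.06 tilt 0.04 D [0.3 0.4 1.4] dpsi 2.94
[np.float64(0.0002), np.float64(0.0001), np.float64(-0.0007), np.float64(-1.47)]
[np.float64(0.0002), np.float64(0.0001), np.float64(-0.0007), np.float64(-1.47)]
```

View pics/w2.png

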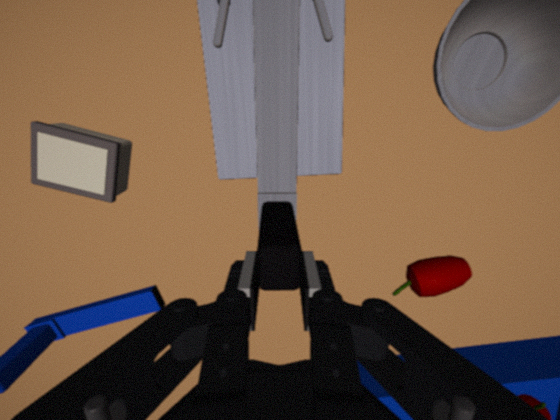

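View pics/top2.png

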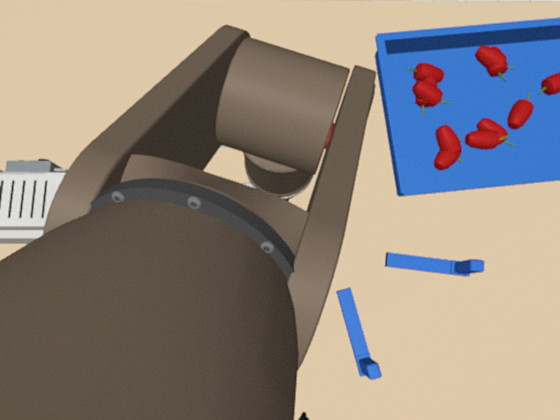

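The wrist view shows the bar running straight up the image (col ~277) toward the deck between the rails. The arm blocks the top camera. I'll check how the stick sits in the grip from the wrist depth.

Run:
```python
from h import *
z=np.load("pics/w2.npz");W=z["W"];d=z["d"]
v,u=np.mgrid[:420,:560]
m=(u>235)&(u<315)&(v<185)&(W[...,2]>80)&(W[...,2]<125)&(d>0)
print(mrect(W,m)); q=W[m]
A=np.c_[q[:,:2]-[565,-50],np.ones(len(q))]; print(np.linalg.lstsq(A,q[:,2],rcond=None)[0])
for y in(-100,-80,-60): 
    r=q[abs(q[:,1]-y)<2]; print(y,r[:,0].min(),r[:,0].max(),np.median(r[:,2])) if len(r) else None
# rails
m=(v<50)&(d>0)&(W[...,2]>28)&(W[...,2]<42)&(u>205)&(u<340)
for s in (u<270,u>290):
    k=W[m&s]; 
    for y in (-20,-10,-5,0): 
        r=k[abs(k[:,1]-y)<3]
        if len(r): print("rail",y,r[:,0].min(),r[:,0].max())
# deck
m=(d>0)&(W[...,2]>14)&(W[...,2]<26)&(v<185)
for y in (-120,-100,-60,-20):
    r=W[m&(abs(W[...,1]-y)<2)]; print("deck",y,r[:,0].min(),r[:,0].max(),np.median(r[:,2]))
```

```text
((567.0955200195312, -74.26597595214844), (121.04379272460938, 30.03093719482422), 86.96883392333984, 7928, np.float64(101.4974514008803))
[-2.39814215e-02 -8.76953981e-03  1.01370716e+02]
-100 551.1182781495907 580.4827734178779 101.75256960907757
-80 551.980697209043 581.1907224140922 101.75974650986532
-60 552.8416206403423 582.622208258363 101.41203434517422
rail -20 515.3604729098136 523.9298765453204
rail -10 518.3034013358812 527.1727995328398
rail -5 519.870991183526 528.906303535462
rail 0 520.7819145371109 530.2366817038161
rail -20 607.8341712916091 617.0157874795055
rail -10 605.2830456489312 614.4709965719283
rail -5 603.5827767401499 612.9694198373711
rail 0 601.866859494991 611.036825698591
deck -120 405.5998384943363 630.00609999625 19.863460706795706
deck -100 392.2476539883771 629.5966387538683 19.906311592941336
deck -60 501.4812265669395 811.5293759172245 19.879782676666224
deck -20 500.96402326027675 804.9852613555342 19.82427426227494
```

Emit:
{"fn": "drive_tool", "kwargs": {"rows": [[[0, 0.0005, 0.01, -1.4], [0, 0, 0.015, -1.4], [0, 0, 0.015, 0], [0, 0, 0.015, 0], [0, 0, 0.006, 0]]]}}

```text
clock: 5.35
position: [564.2, -161.4, 86.3]
eef_rot: [-0.001, 0.709, 0.705, -0.001]
wrist_force: [-0.9, 0.2, -1.6]
width: 21.6
```

Run:
```python
from bench import *
from h import *
s=state()
print(s["wrist_force"],s["wrist_torque"])
plan(s,(565.5,-150,83.5),89.8,2)
p,d=camera("scene"); cv2.imwrite("pics/scene3.png",p); np.save("pics/scene3.npy",d)
cv2.imwrite("pics/scene3c.png",cv2.resize(p[200:360,220:420],None,fx=4,fy=3.75))
```

```text
[-0.93158456  0.18876584 -1.61497353] [-0.06371403 -0.00275128  0.01268495]
now [ 564.2 -161.4   86.3] psi 89.69 tilt 0.13 D [ 1.3 11.4 -2.8] dpsi 0.11
[np.float64(0.0057), np.float64(0.0006), np.float64(0.0014), np.float64(-0.06)]
[np.float64(0.0057), np.float64(0.0006), np.float64(0.0014), np.float64(-0.06)]
```

View pics/scene3c.png

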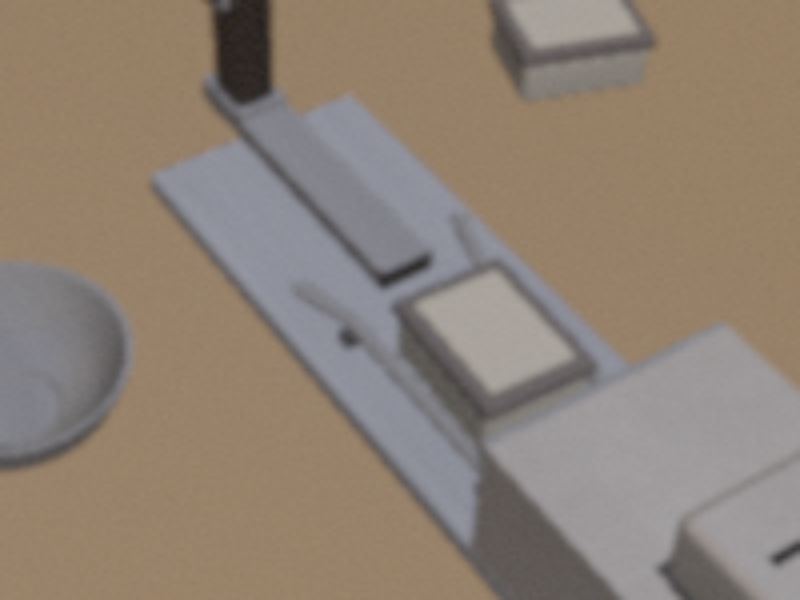

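The crop shows the stick flat just above the deck, nose at (405,268), lined up between the rails about 30 mm behind the tub. Advancing.

Emit:
{"fn": "drive_tool", "kwargs": {"rows": [[[0.004, 0.001, 0.001, 0], [0.004, 0, 0.001, 0], [0.004, 0, 0.001, 0], [0.004, 0, 0, 0], [0.004, 0, 0, 0]]]}}

```text
clock: 5.9
position: [566.7, -140.9, 85.5]
eef_rot: [0.0, 0.709, 0.705, 0.0]
wrist_force: [-0.6, 0.3, -1.4]
width: 21.9
```

Emit:
{"fn": "drive_tool", "kwargs": {"rows": [[[0.004, 0, 0, 0], [0.004, 0, 0, 0], [0.004, 0, 0, 0], [0.004, 0, 0, 0], [0.004, 0, 0, 0]]]}}

```text
clock: 6.4
position: [566.9, -121.3, 85.4]
eef_rot: [0.0, 0.709, 0.705, 0.0]
wrist_force: [0.3, -2.9, 0.2]
width: 21.5
```

Run:
```python
from bench import *
from h import *
s=state()
print(s["wrist_force"],s["wrist_torque"])
plan(s,(565.5,-100,83.5),89.8,8)
```

```text
[ 0.29803777 -2.87005007  0.1571727 ] [-0.65972774 -0.03909325 -0.09660348]
now [ 566.9 -121.3   85.4] psi 89.72 tilt 0.04 D [-1.4 21.3 -1.9] dpsi 0.08
[np.float64(0.0027), np.float64(-0.0002), np.float64(0.0002), np.float64(-0.01)]
[np.float64(0.0027), np.float64(-0.0002), np.float64(0.0002), np.float64(-0.01)]
[np.float64(0.0027), np.float64(-0.0002), np.float64(0.0002), np.float64(-0.01)]
[np.float64(0.0027), np.float64(-0.0002), np.float64(0.0002), np.float64(-0.01)]
[np.float64(0.0027), np.float64(-0.0002), np.float64(0.0002), np.float64(-0.01)]
[np.float64(0.0027), np.float64(-0.0002), np.float64(0.0002), np.float64(-0.01)]
[np.float64(0.0027), np.float64(-0.0002), np.float64(0.0002), np.float64(-0.01)]
[np.float64(0.0027), np.float64(-0.0002), np.float64(0.0002), np.float64(-0.01)]
```

Emit:
{"fn": "drive_tool", "kwargs": {"rows": [[[0.004, -0.001, 0.001, 0], [0.005, 0, 0, 0], [0.005, 0, 0, 0], [0.005, 0, 0, 0], [0.005, 0, 0, 0]]]}}

```text
clock: 6.9
position: [565.6, -96.8, 84.2]
eef_rot: [-0.0, 0.709, 0.705, -0.0]
wrist_force: [0.2, -3.3, -0.5]
width: 21.9
```

Emit:
{"fn": "drive_tool", "kwargs": {"rows": [[[0.005, 0, 0, 0], [0.005, 0, 0, 0], [0.005, 0, 0, 0], [0.005, 0, 0, 0], [0.005, 0, 0, 0]]]}}

```text
clock: 7.4
position: [566.2, -72.4, 84.4]
eef_rot: [0.0, 0.709, 0.705, -0.0]
wrist_force: [0.1, -9.2, 2.4]
width: 22.1
```

Emit:
{"fn": "drive_tool", "kwargs": {"rows": [[[0.005, 0, 0, 0], [0.005, 0, 0, 0], [0.005, 0, 0, 0], [0.005, 0, 0, 0], [0.005, 0, 0, 0]]]}}

```text
clock: 7.9
position: [566.1, -47.2, 84.4]
eef_rot: [0.0, 0.709, 0.705, -0.0]
wrist_force: [0.1, -7.2, 0.9]
width: 21.8
```

Run:
```python
from bench import *
from h import *
s=state()
print(s["wrist_force"],s["wrist_torque"])
plan(s,(565.5,-100,83.5),89.8,1)
p,d=camera("scene"); cv2.imwrite("pics/scene4.png",p); np.save("pics/scene4.npy",d)
cv2.imwrite("pics/scene4c.png",cv2.resize(p[200:360,220:420],None,fx=4,fy=3.75))
```

```text
[ 0.09789268 -7.24776359  0.91573134] [-1.22371973e+00 -5.04440793e-02 -3.25658321e-04]
now [566.1 -47.2  84.4] psi 89.74 tilt 0.03 D [ -0.6 -52.8  -0.9] dpsi 0.06
[np.float64(-0.0528), np.float64(-0.0004), np.float64(0.0009), np.float64(-0.06)]
```

View pics/scene4c.png

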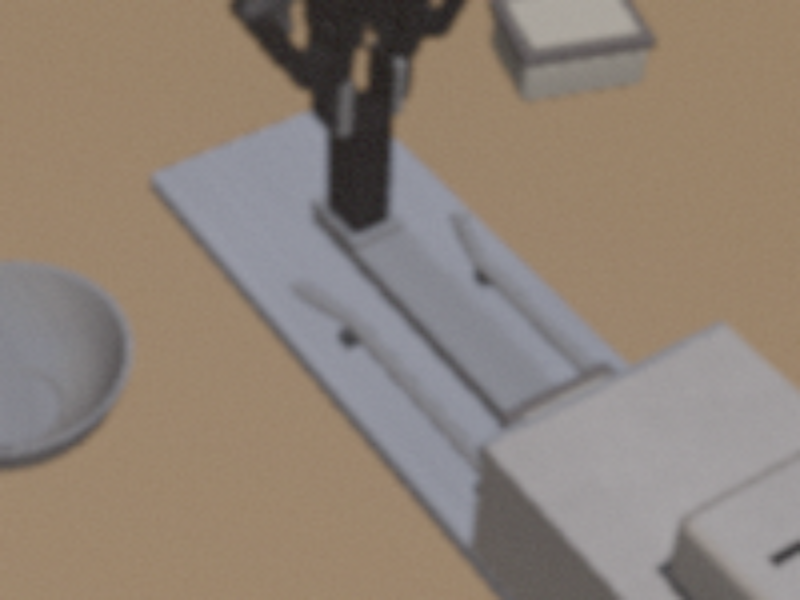

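The tub is passing through the flap, with its rear lid edge at (560,392) and the nose behind it. Continuing at 4–5 mm per row, then slower.

Emit:
{"fn": "drive_tool", "kwargs": {"rows": [[[0.005, 0, 0, 0], [0.005, 0, 0, 0], [0.005, 0, 0, 0], [0.005, 0, 0, 0], [0.005, 0, 0, 0]]]}}

```text
clock: 8.45
position: [566.0, -22.2, 84.2]
eef_rot: [0.0, 0.709, 0.705, -0.0]
wrist_force: [-0.2, -5.6, 0.2]
width: 21.8
```

Emit:
{"fn": "drive_tool", "kwargs": {"rows": [[[0.005, 0, 0, 0], [0.005, 0, 0, 0], [0.005, 0, 0, 0], [0.005, 0, 0, 0], [0.004, 0, 0, 0]]]}}

```text
clock: 8.95
position: [566.1, 1.9, 84.2]
eef_rot: [0.0, 0.709, 0.705, -0.0]
wrist_force: [0.1, -6.1, 0.6]
width: 21.9
```

Emit:
{"fn": "drive_tool", "kwargs": {"rows": [[[0.004, 0, 0, 0], [0.004, 0, 0, 0], [0.004, 0, 0, 0], [0.004, 0, 0, 0], [0.004, 0, 0, 0]]]}}

```text
clock: 9.45
position: [566.1, 21.8, 84.2]
eef_rot: [-0.0, 0.709, 0.705, -0.0]
wrist_force: [0.6, -5.1, 0.7]
width: 21.8
```

Emit:
{"fn": "drive_tool", "kwargs": {"rows": [[[0.003, 0, 0, 0], [0.003, 0, 0, 0], [0.003, 0, 0, 0], [0.002, 0, 0, 0], [0.002, 0, 0, 0]]]}}

```text
clock: 9.95
position: [566.2, 34.7, 84.2]
eef_rot: [-0.0, 0.709, 0.705, -0.0]
wrist_force: [-0.7, -5.1, 0.9]
width: 21.7
```

Emit:
{"fn": "drive_tool", "kwargs": {"rows": [[[0.002, 0, 0, 0], [0.002, 0, 0, 0], [0.002, 0, 0, 0]]]}}

```text
clock: 10.25
position: [566.1, 40.8, 84.1]
eef_rot: [-0.0, 0.709, 0.705, -0.0]
wrist_force: [0.8, -3.2, -0.7]
width: 22.2
```

Emit:
{"fn": "drive_tool", "kwargs": {"rows": [[[0.002, 0, 0, 0], [0.002, 0, 0, 0], [0.001, 0, 0, 0]]]}}

```text
clock: 10.55
position: [566.3, 45.8, 84.2]
eef_rot: [-0.0, 0.709, 0.705, -0.0]
wrist_force: [0.2, -4.9, -1.9]
width: 21.8
```

Emit:
{"fn": "drive_tool", "kwargs": {"rows": [[[0.001, 0, 0, 0], [0.001, 0, 0, 0]]]}}

```text
clock: 10.75
position: [566.4, 47.7, 84.2]
eef_rot: [-0.0, 0.709, 0.705, -0.0]
wrist_force: [-0.9, -4.6, -0.8]
width: 21.8
```

Emit:
{"fn": "drive_tool", "kwargs": {"rows": [[[0.001, 0, 0, 0], [0.001, 0, 0, 0]]]}}

```text
clock: 10.95
position: [566.4, 49.7, 84.2]
eef_rot: [-0.0, 0.709, 0.705, -0.0]
wrist_force: [-0.7, -4.5, -1.1]
width: 21.9
```

Emit:
{"fn": "drive_tool", "kwargs": {"rows": [[[0.001, 0, 0, 0], [0.001, 0, 0, 0]]]}}

```text
clock: 11.15
position: [566.5, 51.8, 84.2]
eef_rot: [0.0, 0.709, 0.705, -0.0]
wrist_force: [-0.8, -4.3, -0.8]
width: 21.8
```

Emit:
{"fn": "drive_tool", "kwargs": {"rows": [[[0.001, 0, 0, 0], [0.001, 0, 0, 0]]]}}

```text
clock: 11.35
position: [566.4, 53.8, 84.2]
eef_rot: [-0.0, 0.709, 0.705, -0.0]
wrist_force: [-1.0, -4.7, -0.1]
width: 21.6
```

Emit:
{"fn": "drive_tool", "kwargs": {"rows": [[[0.001, 0, 0, 0], [0.001, 0, 0, 0]]]}}

```text
clock: 11.55
position: [566.5, 55.8, 84.2]
eef_rot: [-0.0, 0.709, 0.705, -0.0]
wrist_force: [0.2, -4.3, -1.4]
width: 21.3
```

Emit:
{"fn": "drive_tool", "kwargs": {"rows": [[[0.001, 0, 0, 0], [0.001, 0, 0, 0]]]}}

```text
clock: 11.75
position: [566.5, 57.8, 84.2]
eef_rot: [-0.0, 0.709, 0.705, -0.0]
wrist_force: [0.4, -5.2, -0.6]
width: 21.8
```

Emit:
{"fn": "drive_tool", "kwargs": {"rows": [[[0.001, 0, 0, 0], [0.001, 0, 0, 0]]]}}

```text
clock: 11.95
position: [566.5, 59.8, 84.2]
eef_rot: [0.0, 0.709, 0.705, 0.0]
wrist_force: [-0.2, -4.1, -0.9]
width: 21.6
```

Emit:
{"fn": "drive_tool", "kwargs": {"rows": [[[0.001, 0, 0, 0], [0.001, 0, 0, 0]]]}}

```text
clock: 12.15
position: [566.5, 61.8, 84.2]
eef_rot: [-0.0, 0.709, 0.705, -0.0]
wrist_force: [0.2, -5.1, -0.6]
width: 22.1
```

Emit:
{"fn": "drive_tool", "kwargs": {"rows": [[[0.001, 0, 0, 0], [0.001, 0, 0, 0]]]}}

```text
clock: 12.35
position: [566.5, 63.8, 84.2]
eef_rot: [-0.0, 0.709, 0.705, -0.0]
wrist_force: [-0.1, -4.8, -0.2]
width: 21.8
```

Emit:
{"fn": "drive_tool", "kwargs": {"rows": [[[0.001, 0, 0, 0], [0.001, 0, 0, 0]]]}}

```text
clock: 12.55
position: [566.5, 65.8, 84.2]
eef_rot: [-0.0, 0.709, 0.705, -0.0]
wrist_force: [-0.6, -5.1, -0.9]
width: 22.1
```

Emit:
{"fn": "drive_tool", "kwargs": {"rows": [[[0.001, 0, 0, 0], [0.001, 0, 0, 0]]]}}

```text
clock: 12.75
position: [566.5, 67.8, 84.2]
eef_rot: [-0.0, 0.709, 0.705, -0.0]
wrist_force: [0.1, -5.1, -1.0]
width: 22.2
```

Emit:
{"fn": "drive_tool", "kwargs": {"rows": [[[0.001, 0, 0, 0], [0.001, 0, 0, 0]]]}}

```text
clock: 12.95
position: [566.6, 69.8, 84.2]
eef_rot: [0.0, 0.709, 0.705, 0.0]
wrist_force: [0.8, -4.7, -1.2]
width: 21.9
```

Emit:
{"fn": "drive_tool", "kwargs": {"rows": [[[0.001, 0, 0, 0], [0.001, 0, 0, 0]]]}}

```text
clock: 13.15
position: [566.5, 71.5, 84.3]
eef_rot: [0.0, 0.709, 0.705, -0.0]
wrist_force: [-0.6, -9.6, 2.6]
width: 21.5
```

Emit:
{"fn": "drive_tool", "kwargs": {"rows": [[[0, 0, 0, 0]]]}}

```text
clock: 13.25
position: [566.6, 71.6, 84.3]
eef_rot: [0.0, 0.709, 0.705, -0.0]
wrist_force: [-0.4, -6.4, -0.2]
width: 21.9
```

Emit:
{"fn": "drive_tool", "kwargs": {"rows": [[[0.001, 0, 0, 0]]]}}

```text
clock: 13.35
position: [566.6, 72.2, 84.3]
eef_rot: [0.0, 0.709, 0.705, -0.0]
wrist_force: [-0.9, -12.1, 3.6]
width: 21.8
```

Emit:
{"fn": "drive_tool", "kwargs": {"rows": [[[0, 0, 0, 0], [0, 0, 0, 0]]]}}

```text
clock: 13.55
position: [566.6, 72.3, 84.3]
eef_rot: [0.0, 0.709, 0.705, -0.0]
wrist_force: [-0.3, -10.3, 1.5]
width: 21.5
```

Contact is confirmed. The push force rose from about 4.7 N to 10–12 N with under 1 mm of travel, and held at 10.3 N standing still. Drawing out.

Emit:
{"fn": "drive_tool", "kwargs": {"rows": [[[-0.003, 0, 0, 0], [-0.006, 0, 0, 0], [-0.01, 0, 0, 0], [-0.012, 0, 0, 0], [-0.012, 0, 0, 0]]]}}

```text
clock: 14.05
position: [564.8, 31.7, 82.8]
eef_rot: [-0.002, 0.709, 0.705, 0.0]
wrist_force: [-0.9, 24.6, -20.9]
width: 21.2
```

Emit:
{"fn": "drive_tool", "kwargs": {"rows": [[[-0.012, 0, 0, 0], [-0.012, 0, 0, 0], [-0.012, 0, 0, 0], [-0.012, 0, 0, 0], [-0.012, 0, 0, 0]]]}}

```text
clock: 14.55
position: [566.2, -31.1, 84.3]
eef_rot: [0.0, 0.709, 0.705, 0.0]
wrist_force: [0.2, -0.4, -2.0]
width: 19.2
```

Emit:
{"fn": "drive_tool", "kwargs": {"rows": [[[-0.012, 0, 0, 0], [-0.012, 0, 0, 0], [-0.015, 0, 0, 0], [-0.015, 0, 0, 0], [-0.015, 0, 0, 0]]]}}

```text
clock: 15.05
position: [565.7, -100.7, 84.2]
eef_rot: [0.0, 0.709, 0.705, 0.0]
wrist_force: [0.4, -0.1, -1.9]
width: 19.0
```

Emit:
{"fn": "drive_tool", "kwargs": {"rows": [[[-0.015, 0, 0, 0], [-0.015, 0, 0, 0], [-0.015, 0, 0, 0], [-0.015, 0, 0, 0], [0, 0, 0, 0]]]}}

```text
clock: 15.55
position: [565.6, -161.4, 84.2]
eef_rot: [0.0, 0.709, 0.705, 0.0]
wrist_force: [0.6, 0.6, -2.6]
width: 19.2
```

Run:
```python
from bench import *
from h import *
s=state()
print(s["wrist_force"],s["wrist_torque"])
plan(s,(565.5,-170,100),89.8,1)
p,d=camera("scene"); cv2.imwrite("pics/scene5.png",p); np.save("pics/scene5.npy",d)
cv2.imwrite("pics/scene5c.png",cv2.resize(p[200:360,220:420],None,fx=4,fy=3.75))
p,d=camera("wrist"); cv2.imwrite("pics/w5.png",p)
```

```text
[ 0.60619369  0.56261859 -2.64149035] [-0.09405947 -0.02204285  0.02220376]
now [ 565.6 -161.4   84.2] psi 89.64 tilt 0.03 D [-0.1 -8.6 15.8] dpsi 0.16
[np.float64(-0.0086), np.float64(-0.0), np.float64(-0.0158), np.float64(-0.16)]
```

View pics/scene5.png

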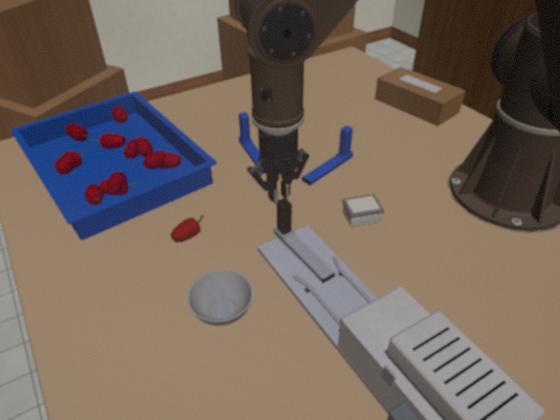

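View pics/w5.png

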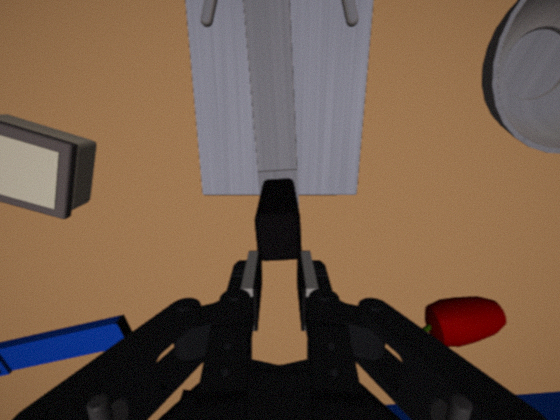

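The withdrawal had a brief 25 N drag, probably the flap on the bar, and the stick seems to have shifted in the grip. In the wrist view the handle is at (278,220) and the bar runs up to (270,100) between the rails; the scene view shows the deck empty. Measuring how the stick sits now.

```bash
cat >> h.py <<'E'
def wcloud(s,c,d):
    K=c["camera_matrix"]; T=c["tool_from_camera"]; M=psi_of(s["eef_rot"])[1]
    v,u=np.mgrid[:420,:560]; C=np.stack([(u-K[0,2])/K[0,0]*d,(v-K[1,2])/K[1,1]*d,d],-1)
    return (C@T[:3,:3].T+T[:3,3])@M.T+s["position"]
E
python3 - <<'E'
from bench import *
from h import *
s=state(); p,d=camera("wrist"); W=wcloud(s,calibration("wrist"),d)
v,u=np.mgrid[:420,:560]
m=(u>235)&(u<305)&(v<165)&(W[...,2]>26)&(W[...,2]<60)&(d>0)
q=W[m]; print(mrect(W,m)); print(np.linalg.lstsq(np.c_[q[:,:2]-[565,-160],np.ones(len(q))],q[:,2],rcond=None)[0])
for y in range(-110,-20,15):
    r=q[abs(q[:,1]-y)<3]
    if len(r): print(y,r[:,0].min().round(1),r[:,0].max().round(1),np.median(r[:,2]).round(1))
m=(u>245)&(u<310)&(v<265)&(v>175)&(W[...,2]>60)&(d>0); print("handle",mrect(W,m))
q=W[m]; print(q.min(0),q.max(0))
d=np.load("pics/scene5.npy"); P=cloud("scene",d)
for uv in((300,240),(310,255),(325,268),(290,235),(283,215)): print(uv,P[uv[1],uv[0]].round(1))
E
python3 - <<'E'
import cv2; p=cv2.imread("pics/scene5.png"); cv2.imwrite("pics/scene5d.png",cv2.resize(p[160:320,250:400],None,fx=5,fy=3.75))
E
```

```text
((560.5613403320312, -64.98738098144531), (30.079742431640625, 108.35810089111328), 3.1437063217163086, 7080, np.float64(34.69196291739972))
[ 1.91999338e-03 -1.12017334e-02  3.57893673e+01]
-110 548.4 577.7 35.3
-95 547.4 576.8 35.0
-80 546.5 576.0 34.9
-65 545.6 575.1 34.8
-50 544.8 574.3 34.6
-35 544.0 573.5 34.4
handle ((563.8385009765625, -142.6322021484375), (33.01487731933594, 31.846508026123047), 0.2457456737756729, 3453, np.float64(116.89429850717616))
[ 547.37388685 -158.59231049   60.03469929] [ 580.3695625  -126.6753933   131.67895813]
(300, 240) [ 549.9 -101.4   34.6]
(310, 255) [556.8 -53.4  34.9]
(325, 268) [551.6  -7.8  34.9]
(290, 235) [ 561.  -123.7   36.9]
(283, 215) [ 572.8 -132.3   93.1]
```

View pics/scene5d.png

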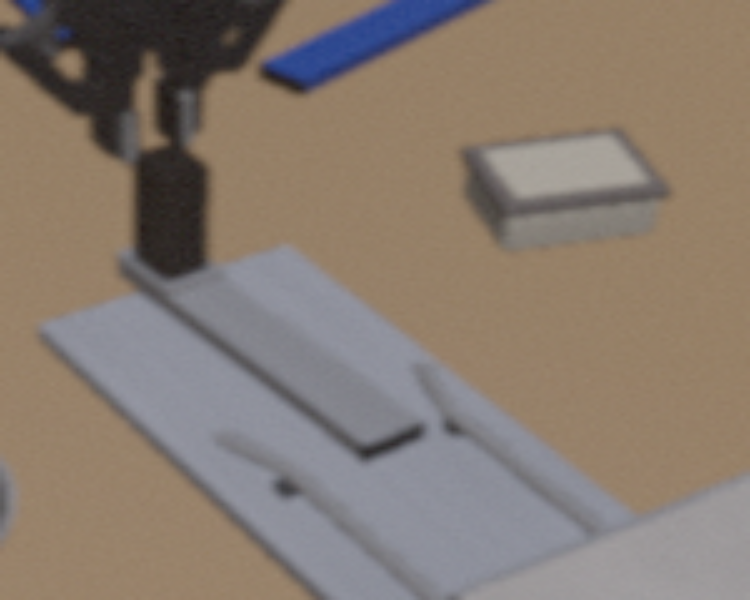

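Run:
```python
from bench import *
from h import *
s=state(); p,d=camera("wrist"); W=wcloud(s,calibration("wrist"),d)
v,u=np.mgrid[:420,:560]
m=(u>245)&(u<312)&(v<300)&(v>165)&(W[...,2]>112)&(W[...,2]<121)&(d>0); print("handletop",mrect(W,m)); q=W[m];print(q.min(0),q.max(0))
m=(u>235)&(u<312)&(v<300)&(v>165)&(W[...,2]>38)&(W[...,2]<110)&(d>0); q=W[m]; print("front face y",np.percentile(q[:,1],[5,50,95]),np.percentile(q[:,0],[2,98]))
d=np.load("pics/scene5.npy"); P=cloud("scene",d); vv,uu=np.mgrid[:420,:560]
m=(uu>255)&(uu<360)&(vv>190)&(vv<285)&(P[...,2]>30)&(P[...,2]<39)&(abs(P[...,0]-562)<25)&(P[...,1]>-185)&(P[...,1]<40); print("scene bar",mrect(P,m)); print(P[m].min(0),P[m].max(0))
m=(uu>270)&(uu<300)&(vv>190)&(vv<240)&(P[...,2]>50)&(P[...,2]<110)&(abs(P[...,0]-562)<40); q=P[m]; print("scene handle",q.min(0),q.max(0))
```

```text
handletop ((564.5867919921875, -148.02322387695312), (45.643959045410156, 31.69512176513672), 76.86349487304688, 2306, np.float64(117.23437862495818))
[ 547.55291042 -169.92589648  112.02894168] [ 580.89674429 -126.10388253  120.98387702]
front face y [-132.2983284  -127.51423484 -123.04629867] [550.22263663 578.50864302]
scene bar ((562.341796875, -75.19911193847656), (32.137611389160156, 174.7685546875), 3.866952896118164, 818, np.float64(35.01198698706833))
[ 542.06743738 -161.51243279   30.04306483] [581.41526366  12.43537705  38.8438849 ]
scene handle [ 554.77658237 -154.78918708   50.15862602] [ 578.92756977 -127.85846782  109.82307726]
```

The stick slid about 19 mm forward in the pads and turned to 93.3°, so the grip is marginal. I'll set it down on the deck, where it already sits 1 mm above the surface, and regrip at the handle's centre, about (565,-142).

Emit:
{"fn": "drive_tool", "kwargs": {"rows": [[[0, 0, 0.0005, 0], [0, 0, 0.0005, 0], [0, 0, 0.0005, 0]]]}}

```text
clock: 16.05
position: [565.5, -158.9, 82.7]
eef_rot: [-0.0, 0.709, 0.706, 0.0]
wrist_force: [-0.4, -0.4, -2.1]
width: 19.2
```

Emit:
{"fn": "drive_tool", "kwargs": {"rows": [[[0, 0, 0, 0], [0, 0, 0, 0], [0, 0, 0, 0], [0, 0, 0, 0], [0, 0, 0, 0]]], "claw": 0.06}}

```text
clock: 16.55
position: [565.5, -159.3, 82.7]
eef_rot: [0.0, 0.709, 0.705, 0.0]
wrist_force: [-0.3, 1.0, -0.0]
width: 60.2
```

Run:
```python
from bench import *
from h import *
s=state(); print(s["wrist_force"],s["width"])
p,d=camera("wrist"); cv2.imwrite("pics/w6.png",p); W=wcloud(s,calibration("wrist"),d)
v,u=np.mgrid[:420,:560]
m=(u>235)&(u<315)&(v<165)&(W[...,2]>28)&(W[...,2]<45)&(abs(W[...,0]-563)<24)&(d>0)
q=W[m]; print(mrect(W,m)); 
for y in range(-110,-20,15):
    r=q[abs(q[:,1]-y)<3]
    if len(r): print(y,r[:,0].min().round(1),r[:,0].max().round(1),np.median(r[:,2]).round(1))
p,d=camera("scene"); cv2.imwrite("pics/s6.png",cv2.resize(p[160:320,250:400],None,fx=5,fy=3.75)); P=cloud("scene",d); vv,uu=np.mgrid[:420,:560]
m=(uu>255)&(uu<360)&(vv>190)&(vv<285)&(P[...,2]>30)&(P[...,2]<39)&(abs(P[...,0]-562)<25)&(P[...,1]>-185)&(P[...,1]<40); print("scene bar",mrect(P,m)); print(P[m].min(0),P[m].max(0))
plan(s,(565,-142,78),93.3,4)
```

```text
[-0.30099457  0.98057603 -0.00937277] 60.228261208979575
((560.5155639648438, -64.94976806640625), (30.046588897705078, 107.80878448486328), 3.1275670528411865, 7104, np.float64(33.87052734164901))
-110 548.5 577.8 33.9
-95 547.5 576.9 33.9
-80 546.5 576.0 34.0
-65 545.6 575.2 33.9
-50 544.9 574.3 33.8
-35 544.1 573.5 33.9
scene bar ((561.4893798828125, -73.87648010253906), (32.708473205566406, 177.78260803222656), 3.4733386039733887, 848, np.float64(34.44373653189119))
[ 540.36295465 -162.23578298   30.03720342] [581.43013042  15.23465212  38.98297241]
now [ 565.5 -159.3   82.7] psi 89.72 tilt 0.0 D [-0.5 17.3 -4.7] dpsi 3.58
[np.float64(0.0043), np.float64(-0.0001), np.float64(0.0012), np.float64(-0.89)]
[np.float64(0.0043), np.float64(-0.0001), np.float64(0.0012), np.float64(-0.89)]
[np.float64(0.0043), np.float64(-0.0), np.float64(0.0012), np.float64(-0.89)]
[np.float64(0.0043), np.float64(0.0001), np.float64(0.0012), np.float64(-0.89)]
```

View pics/w6.png

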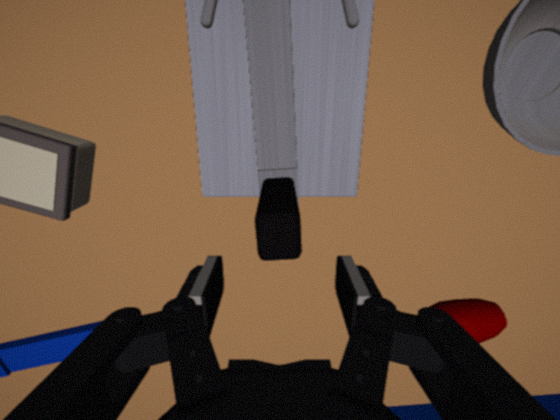

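The stick stands level and flat on the deck (bar top at 33.9), with its handle at (278,220) between the open fingers. Regripping.

Emit:
{"fn": "drive_tool", "kwargs": {"rows": [[[0.004, 0, 0.001, -0.9], [0.004, 0, 0.001, -0.9], [0.004, 0, 0.001, -0.9], [0.005, 0, 0.001, -0.9], [0, 0, 0, 0]]]}}

```text
clock: 17.15
position: [564.9, -141.5, 78.5]
eef_rot: [-0.0, 0.686, 0.728, -0.0]
wrist_force: [0.2, -0.4, -0.2]
width: 59.9
```

Emit:
{"fn": "drive_tool", "kwargs": {"rows": [[[0, 0, 0, 0], [0, 0, 0, 0], [0, 0, 0, 0], [0, 0, 0, 0], [0, 0, 0, 0]]], "claw": 0.0}}

```text
clock: 17.65
position: [565.3, -142.6, 79.1]
eef_rot: [0.0, 0.686, 0.727, 0.0]
wrist_force: [0.1, 0.7, 5.1]
width: 21.9
```

Emit:
{"fn": "drive_tool", "kwargs": {"rows": [[[0, 0, -0.004, 0], [0, 0, -0.015, 0], [0, 0, -0.025, 0], [0, 0, -0.02, 0], [0, 0, 0, 0]]]}}

```text
clock: 18.15
position: [566.6, -142.9, 145.2]
eef_rot: [0.002, 0.686, 0.727, 0.001]
wrist_force: [-0.1, -0.4, -2.9]
width: 21.8
```

Run:
```python
from bench import *
from h import *
s=state(); print(s["wrist_force"],s["wrist_torque"],s["width"])
p,d=camera("wrist"); cv2.imwrite("pics/w7.png",p); W=wcloud(s,calibration("wrist"),d)
v,u=np.mgrid[:420,:560]
zt=s["position"][2]-46
m=(u>230)&(u<320)&(v<185)&(abs(W[...,2]-zt)<14)&(abs(W[...,0]-563)<28)&(d>0)
q=W[m]; print(mrect(W,m)); print(np.linalg.lstsq(np.c_[q[:,:2]-[565,-142],np.ones(len(q))],q[:,2],rcond=None)[0])
plan(s,(480,-300,150),16.4,14)
```

```text
[-0.07519794 -0.41168719 -2.92467708] [-0.06768877  0.02154284  0.00169946] 21.84610897335918
((561.6097412109375, -56.412776947021484), (30.114757537841797, 120.47440338134766), 3.190659761428833, 7970, np.float64(99.15913721992953))
[ 4.88742340e-03 -9.72651696e-03  1.00073614e+02]
now [ 566.6 -142.9  145.2] psi 93.31 tilt 0.23 D [ -86.6 -157.1    4.8] dpsi -76.91
[np.float64(-0.0108), np.float64(-0.0068), np.float64(-0.0003), np.float64(5.49)]
[np.float64(-0.0115), np.float64(-0.0058), np.float64(-0.0003), np.float64(5.49)]
[np.float64(-0.0119), np.float64(-0.0046), np.float64(-0.0003), np.float64(5.49)]
[np.float64(-0.0123), np.float64(-0.0035), np.float64(-0.0003), np.float64(5.49)]
[np.float64(-0.0126), np.float64(-0.0023), np.float64(-0.0003), np.float64(5.49)]
[np.float64(-0.0128), np.float64(-0.0011), np.float64(-0.0003), np.float64(5.49)]
[np.float64(-0.0128), np.float64(0.0002), np.float64(-0.0003), np.float64(5.49)]
[np.float64(-0.0127), np.float64(0.0014), np.float64(-0.0003), np.float64(5.49)]
[np.float64(-0.0125), np.float64(0.0026), np.float64(-0.0003), np.float64(5.49)]
[np.float64(-0.0122), np.float64(0.0038), np.float64(-0.0003), np.float64(5.49)]
[np.float64(-0.0118), np.float64(0.005), np.float64(-0.0003), np.float64(5.49)]
[np.float64(-0.0113), np.float64(0.0061), np.float64(-0.0003), np.float64(5.49)]
[np.float64(-0.0107), np.float64(0.0071), np.float64(-0.0003), np.float64(5.49)]
[np.float64(-0.0099), np.float64(0.0081), np.float64(-0.0003), np.float64(5.49)]
```

View pics/w7.png

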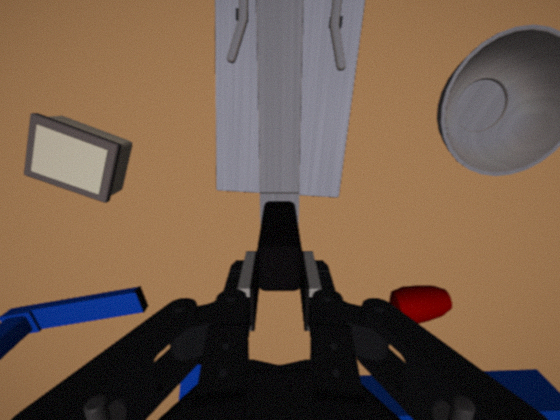

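The grip is centred again, with the handle at (278,245) and the stick aligned with the tool. Now carrying it back to its first place.

Emit:
{"fn": "drive_tool", "kwargs": {"rows": [[[-0.011, -0.007, 0, 4], [-0.011, -0.006, 0, 5.5], [-0.012, -0.005, 0, 5.5], [-0.012, -0.003, 0, 5.5], [-0.013, -0.002, 0, 5.5]]]}}

```text
clock: 18.7
position: [534.2, -199.1, 141.4]
eef_rot: [-0.001, 0.833, 0.553, -0.001]
wrist_force: [0.5, 0.3, -2.3]
width: 22.0
```

Emit:
{"fn": "drive_tool", "kwargs": {"rows": [[[-0.013, -0.001, 0, 5.5], [-0.013, 0, 0, 5.5], [-0.013, 0.001, 0, 5.5], [-0.013, 0.003, 0, 5.5], [-0.012, 0.004, 0, 5.5]]]}}

```text
clock: 19.2
position: [504.2, -256.9, 141.4]
eef_rot: [-0.001, 0.941, 0.339, -0.001]
wrist_force: [0.1, -0.3, -2.2]
width: 22.0
```

Emit:
{"fn": "drive_tool", "kwargs": {"rows": [[[-0.012, 0.005, 0, 5.5], [-0.011, 0.006, 0, 5.5], [-0.011, 0.007, 0, 5.5], [-0.008, 0.006, 0, 5.5], [0, 0, 0, 1.5]]]}}

```text
clock: 19.7
position: [481.2, -300.0, 141.5]
eef_rot: [-0.001, 0.99, 0.14, -0.001]
wrist_force: [-0.5, -0.3, -3.0]
width: 22.0
```

Run:
```python
from bench import *
from h import *
s=state(); print(s["wrist_force"],s["width"])
plan(s,(474.5,-314,64),16.4,5)
```

```text
[-0.47292377 -0.25284491 -2.95252936] 22.039746399456103
now [ 481.2 -300.   141.5] psi 16.1 tilt 0.11 D [ -6.7 -14.  -77.5] dpsi 0.3
[np.float64(-0.0021), np.float64(0.0023), np.float64(0.0155), np.float64(-0.06)]
[np.float64(-0.0021), np.float64(0.0023), np.float64(0.0155), np.float64(-0.06)]
[np.float64(-0.0021), np.float64(0.0023), np.float64(0.0155), np.float64(-0.06)]
[np.float64(-0.0021), np.float64(0.0023), np.float64(0.0155), np.float64(-0.06)]
[np.float64(-0.0021), np.float64(0.0023), np.float64(0.0155), np.float64(-0.06)]
```

Emit:
{"fn": "drive_tool", "kwargs": {"rows": [[[-0.002, 0.002, 0.02, 0], [-0.002, 0.002, 0.025, 0], [-0.002, 0.002, 0.02, 0], [-0.002, 0.002, 0.01, 0], [-0.002, 0.002, 0.002, 0]]]}}

```text
clock: 20.2
position: [474.8, -311.2, 64.3]
eef_rot: [-0.001, 0.99, 0.143, -0.001]
wrist_force: [0.5, 0.1, -1.3]
width: 22.2
```

Emit:
{"fn": "drive_tool", "kwargs": {"rows": [[[0, 0, 0.002, 0], [0, 0, 0.001, 0], [0, 0, 0, 0]]]}}

```text
clock: 20.5
position: [476.0, -312.1, 63.3]
eef_rot: [0.0, 0.99, 0.142, 0.0]
wrist_force: [0.0, -0.9, -1.5]
width: 22.2
```

Emit:
{"fn": "drive_tool", "kwargs": {"rows": [[[0, 0, 0.001, 0], [0, 0, 0.001, 0], [0, 0, 0, 0]]]}}

```text
clock: 20.8
position: [475.6, -311.9, 60.7]
eef_rot: [0.0, 0.99, 0.142, 0.0]
wrist_force: [0.5, 0.7, -1.6]
width: 21.9
```

Emit:
{"fn": "drive_tool", "kwargs": {"rows": [[[0, 0, 0.0005, 0], [0, 0, 0.0005, 0], [0, 0, 0, 0]]]}}

```text
clock: 21.1
position: [475.6, -312.0, 59.7]
eef_rot: [0.0, 0.99, 0.142, 0.0]
wrist_force: [0.0, -0.6, -1.8]
width: 22.4
```

Emit:
{"fn": "drive_tool", "kwargs": {"rows": [[[0, 0, 0.0005, 0], [0, 0, 0.0005, 0], [0, 0, 0, 0]]]}}

```text
clock: 21.4
position: [475.6, -312.1, 59.0]
eef_rot: [0.0, 0.99, 0.142, 0.0]
wrist_force: [-1.8, -0.9, 6.8]
width: 22.0
```

Run:
```python
from bench import *
from h import *
s=state(); print(s["wrist_force"],s["wrist_torque"])
p,d=camera("wrist"); W=wcloud(s,calibration("wrist"),d)
v,u=np.mgrid[:420,:560]
m=(u>230)&(u<320)&(v<185)&(abs(W[...,2]-14)<6)&(d>0); print(mrect(W,m))
q=W[m]; print(np.linalg.lstsq(np.c_[q[:,:2]-[475,-314],np.ones(len(q))],q[:,2],rcond=None)[0])
```

```text
[-1.82232789 -0.94709261  6.77578988] [0.1559479  0.31363649 0.00179089]
((557.8038940429688, -287.8085632324219), (119.84846496582031, 30.03890609741211), 16.203567504882812, 8008, np.float64(13.889905472588644))
[ 3.88612294e-04 -8.31017146e-04  1.38637435e+01]
```

The stick is flat on the bench: +6.8 N, bar top 13.9 and level. Releasing and lifting straight up.

Emit:
{"fn": "drive_tool", "kwargs": {"rows": [[[0, 0, 0, 0], [0, 0, 0, 0], [0, 0, 0, 0], [0, 0, 0, 0], [0, 0, 0, 0]]], "claw": 0.07}}

```text
clock: 21.95
position: [475.6, -312.0, 58.7]
eef_rot: [0.0, 0.99, 0.142, 0.0]
wrist_force: [-0.6, -0.2, 1.2]
width: 69.9
```

Emit:
{"fn": "drive_tool", "kwargs": {"rows": [[[0, 0, -0.02, 0], [0, 0, -0.03, 0], [0, 0, -0.04, 0], [0, 0, -0.04, 0], [0, 0, -0.03, 0]]]}}

```text
clock: 22.45
position: [475.9, -312.2, 221.2]
eef_rot: [0.001, 0.99, 0.142, 0.001]
wrist_force: [1.0, -0.1, -0.8]
width: 69.8
```

Emit:
{"fn": "drive_tool", "kwargs": {"rows": [[[-0.03, 0.017, -0.005, 0], [-0.03, 0.018, -0.005, 0], [-0.03, 0.019, 0, 0], [-0.03, 0.019, 0, 0], [-0.03, 0.02, 0, 0]]]}}

```text
clock: 22.95
position: [356.7, -444.1, 228.8]
eef_rot: [0.0, 0.99, 0.142, 0.0]
wrist_force: [-0.4, 0.3, -0.9]
width: 70.0
```

Emit:
{"fn": "drive_tool", "kwargs": {"rows": [[[-0.03, 0.017, 0, 0], [-0.03, 0.018, 0, 0], [-0.03, 0.019, 0, 0], [-0.03, 0.019, 0, 0], [0, 0, 0, 0]]]}}

```text
clock: 23.45
position: [260.4, -550.0, 228.6]
eef_rot: [0.001, 0.99, 0.141, -0.0]
wrist_force: [0.5, -0.2, 0.2]
width: 69.9
```

Run:
```python
from bench import *
from h import *
print(state()["wrist_force"])
p,d=camera("top"); cv2.imwrite("pics/top9.png",p); np.save("pics/top9.npy",d); P=cloud("top",d)
p2,d2=camera("scene"); cv2.imwrite("pics/scene9.png",p2)
def box(u0,v0,u1,v1,z0,z1):
    m=np.zeros(d.shape,bool); m[v0:v1,u0:u1]=True; return m&(P[...,2]>z0)&(P[...,2]<z1)&(d>0)
print("bar",mrect(P,box(315,180,372,272,8,20)))
print("handle",mrect(P,box(330,230,372,272,85,105)))
print("next",mrect(P,box(230,280,285,340,33,50)))
P0=cloud("top",np.load("pics/top0.npy"))
for v in (200,210,220): print(v,[(u,P0[v,u].round(0).tolist(),P[v,u].round(0).tolist()) for u in range(122,138,3)])
a=cv2.imread("pics/top0.png")[165:255,100:200]; b=p[165:255,100:200]
cv2.imwrite("pics/cmp9.png",cv2.resize(np.hstack([a,b]),None,fx=4,fy=4,interpolation=cv2.INTER_CUBIC))
```

```text
[ 0.52544796 -0.22500453  0.23020458]
bar ((541.0682983398438, -293.68701171875), (175.1033477783203, 30.690229415893555), 16.35481071472168, 975, np.float64(13.97708761175093))
handle ((476.0346374511719, -312.5653076171875), (27.449735641479492, 24.368640899658203), 17.586105346679688, 182, np.float64(95.45501986094727))
next ((366.79541015625, -122.00375366210938), (62.02055740356445, 79.978271484375), 71.83184051513672, 1261, np.float64(39.22850294747872))
200 [(122, [576.0, 141.0, 100.0], [576.0, 142.0, 98.0]), (125, [578.0, 138.0, 91.0], [579.0, 139.0, 89.0]), (128, [582.0, 138.0, 72.0], [582.0, 138.0, 73.0]), (131, [586.0, 139.0, 53.0], [586.0, 138.0, 55.0]), (134, [590.0, 138.0, 36.0], [591.0, 139.0, 32.0]), (137, [594.0, 137.0, 19.0], [594.0, 137.0, 20.0])]
210 [(122, [556.0, 140.0, 99.0], [556.0, 140.0, 98.0]), (125, [559.0, 138.0, 88.0], [559.0, 139.0, 83.0]), (128, [562.0, 138.0, 69.0], [562.0, 138.0, 70.0]), (131, [566.0, 139.0, 49.0], [566.0, 138.0, 51.0]), (134, [569.0, 138.0, 33.0], [570.0, 138.0, 31.0]), (137, [572.0, 135.0, 20.0], [572.0, 135.0, 21.0])]
220 [(122, [537.0, 139.0, 99.0], [536.0, 138.0, 100.0]), (125, [539.0, 138.0, 83.0], [539.0, 138.0, 85.0]), (128, [543.0, 139.0, 63.0], [543.0, 139.0, 62.0]), (131, [546.0, 138.0, 47.0], [546.0, 138.0, 48.0]), (134, [549.0, 138.0, 28.0], [549.0, 139.0, 26.0]), (137, [551.0, 135.0, 18.0], [551.0, 135.0, 19.0])]
```

View pics/top9.png

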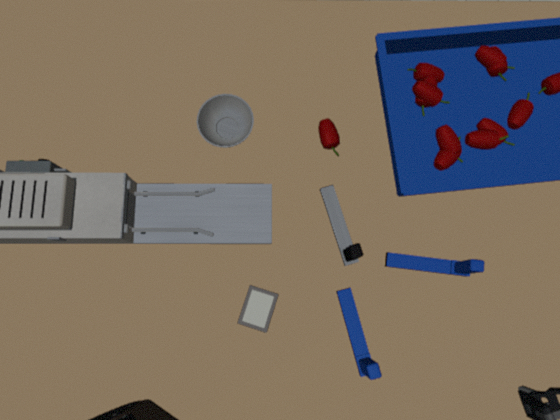

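View pics/cmp9.png

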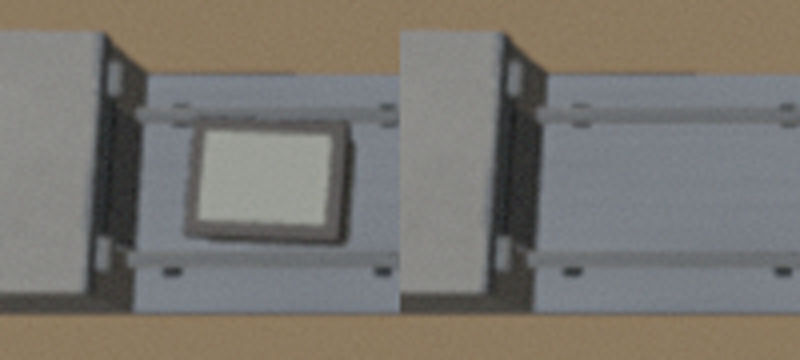

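The flap face measures the same as before, at y≈138 from z≈90 down to the deck, so it is shut. In the top view the stick stands at (340,225), and next_tub (258,309), the bowl (226,121) and the pepper (329,133) have not moved. Handing in.

```bash
python3 -c "
from bench import *
print(job_done())"
```

```text
the job is handed in; nothing more can be done
None
```

The tub is inside, firmly up against the one already there; the flap is shut, and the stick is back on the bench. I handed the job in at about 23.5 s.

- **Push:** I gripped the black-handled stick and pushed the tub in about 88 mm past the mouth. The force rose from a steady 4.7 N to a 12 N peak, with 10.3 N held at rest. That puts about 6–7 N on the inner tub, over the 2 N for firm and under the 15 N for ramming. My fingers stayed about 140 mm or more behind the tub.
- **What went wrong:** While drawing the stick out I read a brief drag of about 25 N, probably the flap edge on the bar. The stick slid about 19 mm forward in the grip and turned about 3.5°. I set it down level on the deck, gripped it again at the handle's middle, and carried on.
- **Last checks:**
  - **Flap:** Its depth profile matches the one taken before the push, so it reads as shut.
  - **Stick:** It stands upright and level, within about 2 mm of where it started.
  - **Other things:** next_tub measures unmoved; the bowl and pepper look unmoved in the top view.
  - **Not visible:** The tub inside the box can't be seen, so the firm contact rests on the force readings alone.

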